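# Clamp the slide box on the parked tilting mixer

### The arm

A 7-joint arm with a two-finger parallel gripper is mounted at the origin on a cart in front of the work surface, level with it; the furniture and walls round the work are solid. World frame = base frame: x ahead of the robot, y to its left, z up, the work surface at z = 0. Lengths are in m, angles in rad, forces in N, time in s.
With the tool pointing down it reaches from about 0.4 to 0.875 m from the base axis. Payload 6.5 kg.
Tool frame: the origin (TCP) lies at the very end of the fingers, on their centre line; the grasp point (between the pads) lies 19 mm behind it; x points along the fingers, y is the direction in which the jaws open and shut, and the axes are right-handed (so a half turn about x gives the same grasp; the last joint's range is limited). The gripper opens to 85 mm and grips with 20 to 120 N. Pads are 22 mm wide; open, the fingers measure 114 mm over their backs; the gripper's body (76 mm by 85 mm) begins 54 mm behind the grasp point. The pads swing forward as they close: fully open they stand 13 mm farther back than shut.
Start: joints at [1.094, 0.536, -0.004, 1.538, 0.003, 1.067, -0.071], TCP at [0.26, -0.596, 0.231] pointing down, gripper open.
Joint ranges: [-2.7, 2.7], [-0.37, 2.16], [-1.27, 1.26], [0.24, 2.4], [-1.31, 4.45], [0.19, 1.91], [-2.76, 2.76]. Speed limits (rad/s): [2.39, 2.39, 3.14, 3.14, 3.14, 3.14, 3.14].

### API

Orientations are given as a 3x3 rotation matrix whose columns are the frame's x, y, z axes.
In Python, from rig import get_state, grab_frame, camera_params, close_job, trace gives the robot as it stands.
- The arm moves only by the tool arm_command, never from a script. Its argument "moves" is a list of rows, each a list of 3 entries, a list of its own where there are three numbers: the turn, a rotation vector about the tool's x, y, z in degrees, then the shift along the tool's x, y, z in mm, then the gripper's target within -1 to 1 (shut at 1, half-way at 0, fully open at -1). A call has 1 to 10 rows; each row shifts and turns the pose as measured when the row begins, along the tool's axes as they then stand; what a row does not reach is not made up. A row lasts 1/12 s, in which the tool goes at most 41.7 mm and 7.16 degrees, less where a joint would pass 70% of its speed; a pose out of reach is approached as far as the arm can. A call with a gripper value outside its range is refused whole. The fingers move at their own pace and stop on an object; "squeeze" is the grip in N (left out, the last holds). Time passes only in rows, so rows that do not move let the fingers close. It gives the time, the measured TCP pose, the force and the opening at its end, in the units of the state.
- get_state(): the state, without advancing time (a new reading comes with each control period).
- grab_frame(name): name is "scene" or "top"; returns the picture (384x512x3 uint8, blue, green, red); there is no depth.
- camera_params(name): a dict with "camera_matrix" (3x3 intrinsics, pixels), "xyz" and "rotation" of the camera in the world. Camera axes: x right, y down, z forward; pixel columns grow to the right and rows downward; lengths in m; the calibration is good to about 2 mm. A picture is of the moment at which its call begins. camera_params takes no time and is no camera call.
- close_job(): hands the job in, once; it reports no verdict.
Trained networks look in the newest picture that a camera, given by its name, has taken for a name from the list of things; names that differ only in an ending like _2 or _b are one class to them, and where a whole thing is asked for, a point or a joint stands for the part that bears it (a point fixed in the world has none). Each returns a list of dicts, best first, with "score" (0 to 1); they miss things now and then, are a little off and sometimes report something else, mostly with a low value. They report only what shows in the picture. A call takes as long as a camera call. They do not tell look-alikes from the thing itself.
- trace(camera, thing): "mask" (384x512 bool, what is visible of it) and "bbox" ([centre column, centre row, width, height] in pixels, round what is visible of it).
The state is a dict: "clock": time; "joint_positions": joint angles; "joint_vel": joint speeds; "effort": joint torques, N m; "tool_pos": TCP position; "tool_rot": TCP orientation; "ft_force": force on the tool from outside, world axes, zero at the start; "moment": the same for the moment, N m; "grip_width": finger opening in m.
Only numpy, scipy, OpenCV 4.12 (cv2) and the standard library are available. Lean on these libraries where they do the work, as an engineer would, in place of code of your own. Each camera call takes 0.05 s, during which the arm holds its last target.

### The job

Get the slide box ready for mixing: push it along the ledge of the sloping mixer platform until its end is right up against the end stop, slide the clamp's arm down its bar until the pad rests on the box, and then screw the wing knob clockwise, half a turn or more, until the box is clamped tight. Let go, and leave the other things on the bench where they stand.

Things in the scene. Friction and masses are not known exactly. Their poses are not given: they have to be found in the camera images.
- slide_box_mid (a point): centre of the closed slide box, a plain box 40 x 90 x 32 mm, 0.09 kg, lying flat on the sloping platform with its long side along the ledge. Axes: x across its 40 mm width (uphill), y along its 90 mm length, z up out of its lid (normal to the platform).
- box_place (a point): where the box's centre must come: 16 mm above the mixer platform, box against ledge and end stop. Fixed to the mixer, which never moves. Axes: x uphill, y along the ledge to the end stop, z normal to the platform, which slopes 28 degrees, falling to the robot's left. From here the platform's surface spans x -26 to 102, y -137 to 57 mm, at z -16. The box starts 38 to 82 mm short of it along y.
- stop_face (a point): point on the face of the end stop that the box's +y end must touch, 7 mm above the platform; same axes as box_place. The aluminium end stop stands 14 mm and the ledge along the platform's low edge 12 mm above the platform's surface.
- knob_grip (a point): centre of the black wing knob at the upper end of the clamp's screw: 40 mm long (x), 10 mm thick (y), 26 mm high (z, outwards along the screw's axis, which is normal to the platform: it leans 28 degrees to the left). The arm's top lies 40 mm below this point at knob 0, 3 mm less per rad screwed in. The axis is 20 mm nearer the end stop than box_place and 1.5 mm uphill of it.
- pad_face (a point): centre of the underside of the clamp's round rubber pad (22 mm across, sprung: 2.5 N/mm, 12 mm of give) at the lower end of the screw, 68 mm below knob_grip along the screw's axis while unloaded. It must press on the box's lid, whose top is 31 mm above the platform.
- clamp_pad: the pad itself: a rubber disc, origin at the centre of its underside.
- clamp_arm (a joint): slide of the arm down its upright bar, m: 0 at the top, 0.062 lowest; starts at 0 to 0.022. The pad meets the lid at about 0.051 less 0.003 per rad of knob. About 4 N pushes it down, at the knob or on the arm; it stays where left. When the pad is pressed up, the arm tilts 1 degree (1.5 mm at the pad) and binds on the bar. The bar is 132 mm high, 85 mm uphill of the screw; the arm is 14 x 14 mm.
- clamp_knob (a joint): turn of the wing knob, rad: clockwise seen from above is positive and screws knob, spindle and pad down 3 mm per rad. Range -1.0 to 5.0, starts at -0.4 to 0.2; at 0 the wing points uphill. Friction 0.09 N m; it stays where left. After the pad rests on the box the first half rad takes up the arm's tilt, then the force grows by about 6.5 N per rad; over 8 N is tight.
- stain_bottle: bystander: small brown bottle with a white cap, 44 mm across, 98 mm high, standing on the bench to the left of the mixer; origin at its underside.
- sample_cup: bystander: screw-lid cup, 66 mm across and 68 mm high, to the left of the mixer; origin at its underside.
- timer: bystander: bench timer, 60 x 68 x 24 mm, to the left of the mixer; origin at its underside.
There are look-alikes about, which are no part of the job. What is shaped like the part that bears slide_box_mid but blue is not meant.

How it is judged:
By the outcome, as a careful person would: the job done as asked, in the order asked, and still so for the second after the job is handed in, with the robot touching nothing.
It also fails if it takes over 64 s, if anything falls off the work surface, if the arm or the gripper's body presses on something with over 40 N, if the wrist force passes 120 N, or if a joint passes its speed limit or range.

## Working session

There is one attempt and no reset: what is moved stays moved. The work goes in short steps, Python scripts to look and compute and a tool call to move; the robot and the scene stay as the last step left them, time stands still between calls to the robot, and variables do not carry over. Pictures are saved under pics/ and viewed, and the job is handed in when it is done.

Besides the shell and the picture viewer there is one more tool, called after "Call:" in YAML: its name, and indented under it one key for each argument. arm_command: Moves the arm, as the interface text tells. Its arguments: {"type":"object","properties":{"moves":{"type":"array","items":{"type":"array"}},"squeeze":{"type":"number"}},"required":["moves"]}

```bash
mkdir -p pics; ls
python3 - <<'E'
from rig import *
import cv2
for n in ("scene","top"):
    f=grab_frame(n); cv2.imwrite(f"pics/{n}0.png",f)
    print(n,camera_params(n))
s=get_state();print(s)
for n in ("scene","top"):
  for t in ("slide_box_mid","knob_grip","clamp_pad","clamp_arm","stain_bottle","sample_cup","timer"):
    print(n,t,[(round(r["score"],2),r["bbox"],int(r["mask"].sum())) for r in trace(n,t)])
print(get_state()["clock"])
E
```

```text
pics
scene {'camera_matrix': array([[487.38119997,   0.        , 250.45574755],
       [  0.        , 487.38119997, 193.24066915],
       [  0.        ,   0.        ,   1.        ]]), 'xyz': array([-0.32145881,  1.31748727,  0.85527522]), 'rotation': array([[-0.79241659, -0.28732358,  0.53807166],
       [-0.60967518,  0.34517449, -0.713548  ],
       [ 0.01929055, -0.89347621, -0.44869605]])}
top {'camera_matrix': array([[492.44302831,   0.        , 258.15149334],
       [  0.        , 492.44302831, 197.42872544],
       [  0.        ,   0.        ,   1.        ]]), 'xyz': array([0.22415995, 0.18232123, 1.68930305]), 'rotation': array([[-0.05775328, -0.97779755,  0.20143611],
       [-0.99832772,  0.05707359, -0.00918549],
       [-0.00251514, -0.20162974, -0.97945859]])}
{'clock': 0.1, 'joint_positions': array([ 1.09375437,  0.5371092 , -0.00443972,  1.5387582 ,  0.00262947,
        1.06729462, -0.071206  ]), 'joint_vel': array([ 0.00067761, -0.00142779,  0.00149063, -0.00104239, -0.00093317,
       -0.0002697 , -0.00106796]), 'effort': array([ 1.90827319e-03, -5.84571540e+01,  1.0
[... 847 characters left out ...]
 265.0, 20.8, 32.7], 446)]
scene sample_cup [(0.65, [172.7, 287.8, 23.4, 31.2], 715)]
scene timer [(0.61, [223.7, 261.8, 25.4, 22.0], 334)]
top slide_box_mid [(0.77, [245.7, 221.2, 17.8, 28.4], 279), (0.66, [368.1, 186.2, 27.4, 15.2], 355), (0.62, [264.8, 188.3, 10.4, 8.2], 61), (0.54, [284.0, 215.7, 17.3, 33.0], 387)]
top knob_grip [(0.4, [264.1, 190.2, 10.3, 8.5], 61)]
top clamp_pad []
top clamp_arm [(0.76, [275.7, 186.0, 46.6, 21.8], 247)]
top stain_bottle [(0.66, [288.4, 207.1, 60.3, 64.1], 1858), (0.62, [168.2, 226.8, 12.2, 17.7], 160)]
top sample_cup [(0.94, [135.4, 229.3, 21.2, 24.4], 377), (0.21, [283.6, 217.9, 17.7, 34.3], 405)]
top timer [(0.8, [196.1, 227.7, 21.1, 26.6], 352)]
0.8
```

Run:
```python
import cv2
a=cv2.imread("pics/scene0.png");b=cv2.imread("pics/top0.png")
cv2.imwrite("pics/s_full.png",a);
cv2.imwrite("pics/s_c.png",cv2.resize(a[130:310,150:350],None,fx=4,fy=4,interpolation=cv2.INTER_CUBIC)[:600])
cv2.imwrite("pics/t_c.png",cv2.resize(b[150:260,220:350],None,fx=5,fy=5,interpolation=cv2.INTER_CUBIC))
```

```text
(no output)
```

View pics/s_c.png

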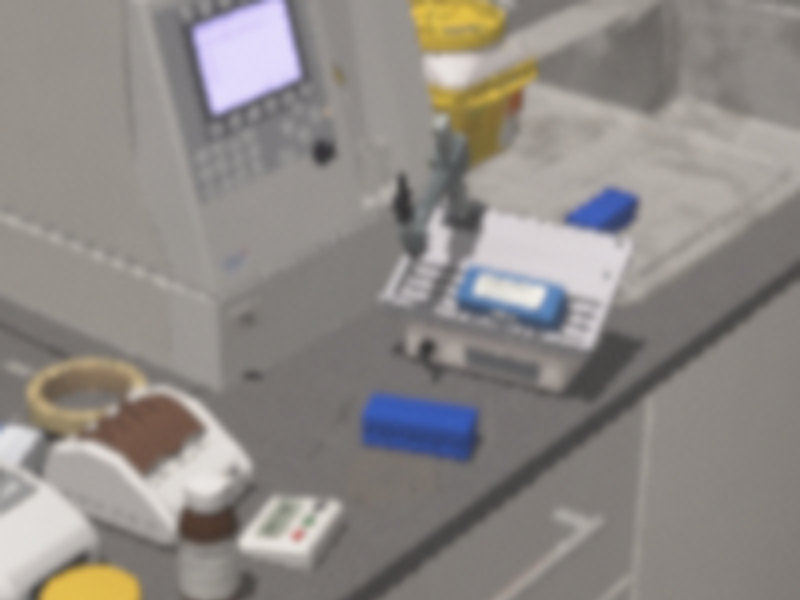

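View pics/t_c.png

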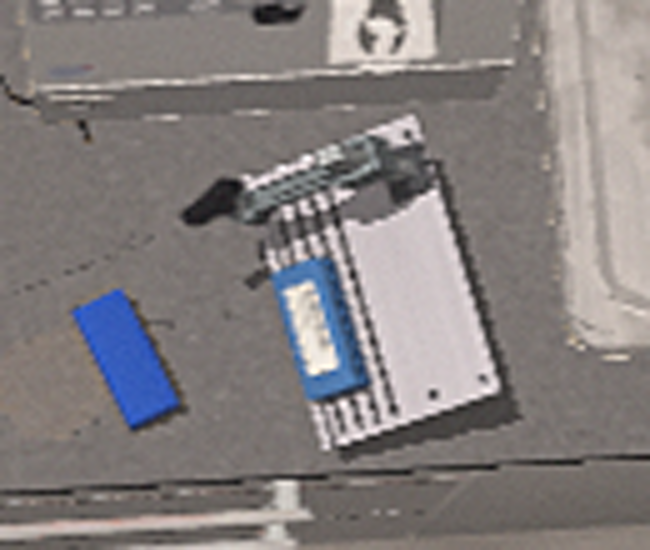

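View pics/s_full.png

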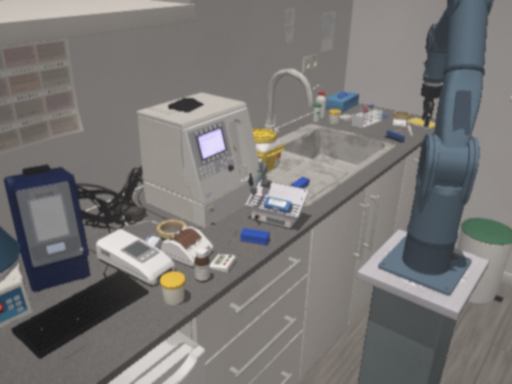

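View pics/top0.png

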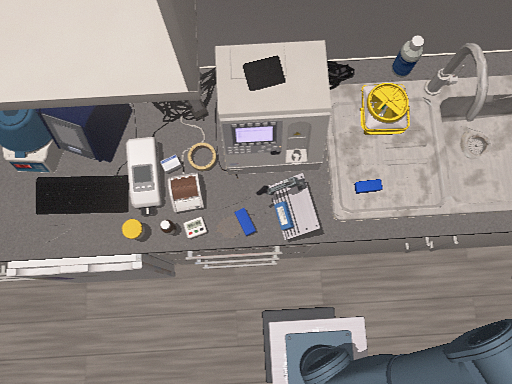

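Run:
```python
import cv2
a=cv2.imread("pics/scene0.png");b=cv2.imread("pics/top0.png")
def grid(im,x0,y0,x1,y1,f,step,fn):
    c=cv2.resize(im[y0:y1,x0:x1],None,fx=f,fy=f,interpolation=cv2.INTER_LANCZOS4)
    for x in range(x0,x1,step):
        if x%10==0: cv2.putText(c,str(x),((x-x0)*f,10),0,.35,(0,0,255),1); cv2.line(c,((x-x0)*f+f//2,0),((x-x0)*f+f//2,6),(0,0,255),1)
    for y in range(y0,y1,step):
        if y%10==0: cv2.putText(c,str(y),(0,(y-y0)*f+f//2+4),0,.35,(0,0,255),1)
    cv2.imwrite(fn,c)
grid(a,240,150,315,235,9-2,5,"pics/s_z.png")
grid(b,250,165,330,245,7,5,"pics/t_z.png")
```

```text
(no output)
```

View pics/s_z.png

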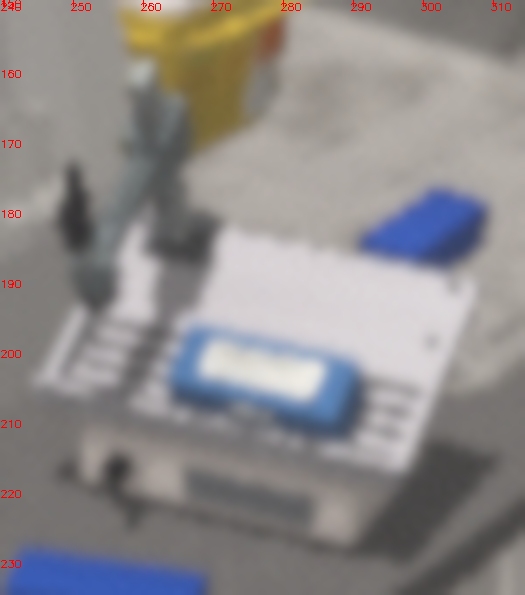

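View pics/t_z.png

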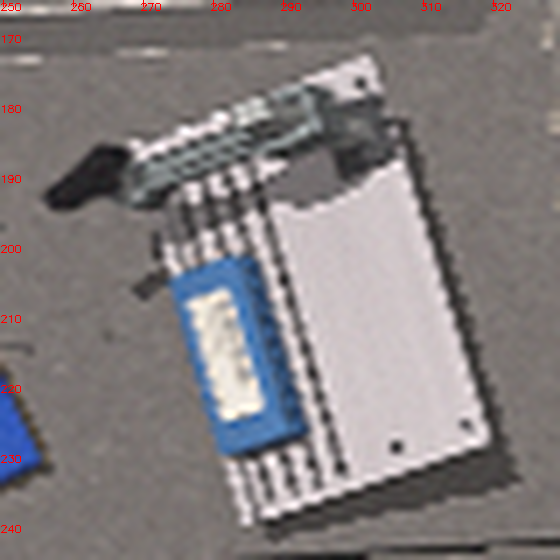

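```bash
cat > h.py <<'E'
import numpy as np, cv2
from scipy.optimize import least_squares
from rig import *
C={n:camera_params(n) for n in("scene","top")}
def proj(n,P):
    c=C[n]; q=(np.atleast_2d(P)-c["xyz"])@c["rotation"]; q=q@c["camera_matrix"].T
    return q[:,:2]/q[:,2:]
def tri(us,ut):
    f=lambda p: np.r_[proj("scene",p)[0]-us, proj("top",p)[0]-ut]
    r=least_squares(f,[.6,0,.1]); return r.x,r.fun
def R(yaw,sl=np.radians(28)):
    # y along ledge, x uphill
    y=np.array([np.cos(yaw),np.sin(yaw),0]); xh=np.array([np.sin(yaw),-np.cos(yaw),0])
    x=np.cos(sl)*xh+np.sin(sl)*np.array([0,0,1]); return np.c_[x,y,np.cross(x,y)]
def W(p,L): return np.asarray(p[:3])+np.atleast_2d(L)/1000@R(p[3]).T
E
python3 - <<'E'
from h import *
for nm,a,b in(("nl",(297.8,216.6),(284.8,239.1)),("nh",(307.8,191.2),(319.5,225.9)),("knob",(250.1,179.5),(262.1,189.9))):
    print(nm,tri(a,b))
obs=[("top",(-26,-137,-16),(284.8,239.1)),("top",(102,-137,-16),(319.5,225.9)),("top",(102,57,-16),(303.1,172.8)),
("scene",(-26,-137,-16),(297.8,216.6)),("scene",(102,-137,-16),(307.8,191.2)),("scene",(-26,57,-16),(244.5,203.8))]
def f(p): return np.concatenate([proj(n,W(p,L))[0]-o for n,L,o in obs])
r=least_squares(f,[.6,0,.1,.2]);print(r.x,r.fun.reshape(-1,2).round(2))
p=r.x
# knob: (1.5,20,z)
k=[(n,o) for n,o in (("scene",(250.1,179.5)),("top",(262.1,189.9)))]
g=lambda q: np.concatenate([proj(n,W(p,(1.5,20,q[0])))[0]-o for n,o in k])
r2=least_squares(g,[120]);print(r2.x,r2.fun)
# box y
lid=[(-20,45),(20,45),(20,-45),(-20,-45)]
o=[(172,280),(255,258),(305,430),(218,455)]
o=np.array(o)/7+[250,165]-.5
h=lambda q: (proj("top",W(p,[(a+q[1],b+q[0],15) for a,b in lid]))-o).ravel()
r3=least_squares(h,[-60,0]);print(r3.x,r3.fun.round(1))
np.save("p.npy",p)
E
```

```text
nl (array([0.41085683, 0.08530805, 0.0567472 ]), array([-0.88519944, -0.13745013,  0.46927685,  0.75596207]))
nh (array([ 0.44356094, -0.02757441,  0.09799399]), array([-0.60014539, -0.08877024,  0.29365292,  0.4803858 ]))
knob (array([0.55903237, 0.15408757, 0.17356559]), array([-0.1197258 , -0.02600354,  0.06724156,  0.09565951]))
[0.55115764 0.09812704 0.07638281 0.21140702] [[ 0.55  0.05]
 [ 0.42  1.77]
 [-0.21 -1.18]
 [-1.66  1.22]
 [ 0.85 -2.57]
 [-0.23  1.44]]
[110.26545809] [ 0.07420704 -0.59757567  0.82262518 -0.34782917]
[-63.7102655    4.21577652] [ 0.3 -0.3 -1.  -1.  -0.5  0.6  1.2  0.7]
```

```bash
cat > fit.py <<'E'
from h import *
t=lambda x,y:(250+x/7-.5,165+y/7-.5)
s=lambda x,y:(240+x/7-.5,150+y/7-.5)
zl=-4
obs=[("top",(-26,-137,zl),t(247,522)),("top",(102,-137,-16),t(490,430)),("top",(102,57,-16),t(375,58)),
("scene",(-26,-137,zl),s(408,470)),("scene",(102,-137,-16),s(478,292)),("scene",(-26,57,zl),s(35,380))]
lid=[(-20,45),(20,45),(20,-45),(-20,-45)]
bo=np.array([t(*q) for q in [(172,280),(255,258),(305,430),(218,455)]])
def f(p): 
    a=[proj(n,W(p,L))[0]-o for n,L,o in obs]
    a+=list(proj("top",W(p,[(x,y+p[5]*100,15) for x,y in lid]))-bo)
    a+=[proj("scene",W(p,(1.5,20,p[4]*100)))[0]-s(74,210),proj("top",W(p,(1.5,20,p[4]*100)))[0]-t(88,178)]
    return np.concatenate(a)
r=least_squares(f,[.55,.1,.08,.2,1.1,-.6],loss="soft_l1");print(r.x,r.fun.reshape(-1,2).round(2))
p=r.x;np.save("p.npy",p)
def box3(x0,x1,y0,y1,z0,z1): return [(x,y,z) for x in(x0,x1) for y in(y0,y1) for z in(z0,z1)]
def draw(im,n,L,col,off,fz):
    uv=(proj(n,W(p,L))-off+.5)*fz
    for i in range(8):
        for b in(1,2,4):
            j=i^b
            if j>i: cv2.line(im,tuple(int(v) for v in uv[i]),tuple(int(v) for v in uv[j]),col,1)
if __name__=="__main__":
  k=p[4]*100; by=p[5]*100
  for n,im,off,(w,h) in(("scene","pics/scene0.png",(235,145),(80,85)),("top","pics/top0.png",(250,165),(80,80))):
    im=cv2.imread(im)[off[1]:off[1]+h,off[0]:off[0]+w]; im=cv2.resize(im,None,fx=7,fy=7,interpolation=cv2.INTER_CUBIC)
    draw(im,n,box3(-26,102,-137,57,-16,-17),(0,0,255),off,7)
    draw(im,n,box3(-26,-20,-137,57,-16,-4),(0,255,255),off,7)
    draw(im,n,box3(-20,20,by-45,by+45,-16,16),(0,255,0),off,7)
    draw(im,n,box3(-18.5,21.5,15,25,k-13,k+13),(255,0,255),off,7)
    draw(im,n,box3(80,93,13,27,-16,116),(255,255,0),off,7)
    cv2.imwrite(f"pics/ov_{n}.png",im)
E
python3 fit.py
```

```text
[ 0.55175307  0.09565451  0.0689193   0.22377498  1.1846554  -0.62116443] [[ 0.23  0.13]
 [ 1.27  1.34]
 [ 0.04 -1.1 ]
 [-1.68  0.56]
 [ 0.77 -1.22]
 [-0.64  1.13]
 [-0.15 -0.04]
 [-1.6  -0.88]
 [-0.82  0.46]
 [ 1.01  0.65]
 [ 0.07 -0.32]
 [ 0.43 -0.05]]
```

View pics/ov_scene.png

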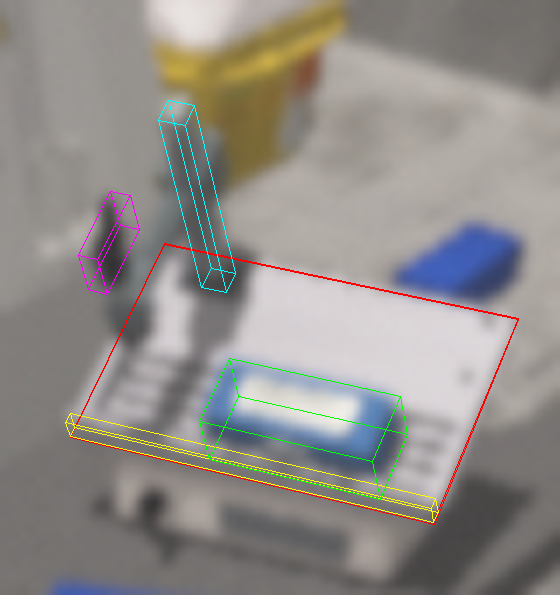

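View pics/ov_top.png

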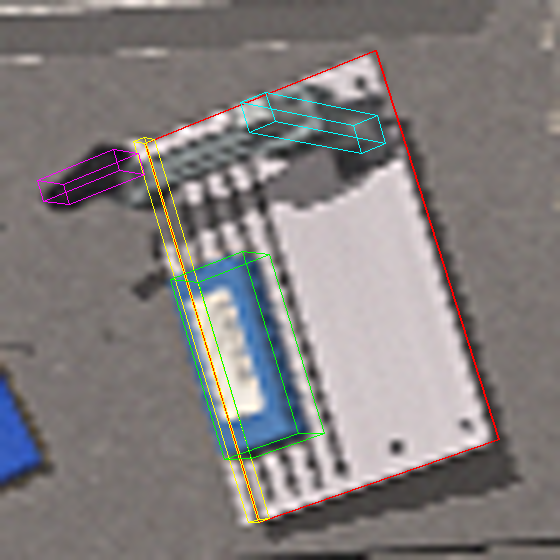

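```bash
cat >> h.py <<'E'
from scipy.spatial.transform import Rotation as Ro
def plan(pos,rot,n,grip,p0=None,r0=None):
    s=get_state(); p0=s["tool_pos"] if p0 is None else p0; r0=s["tool_rot"] if r0 is None else r0
    rv=Ro.from_matrix(r0.T@rot).as_rotvec(degrees=True)/n
    print("total mm",np.linalg.norm(pos-p0)*1e3,"deg",np.linalg.norm(rv)*n)
    rr=r0; rows=[]
    for i in range(n):
        d=rr.T@(pos-p0)/n*1e3
        rows.append([[round(float(v),2) for v in rv],[round(float(v),1) for v in d],grip])
        rr=rr@Ro.from_rotvec(rv,degrees=True).as_matrix()
    print(str(rows).replace(" ",""))
def tool(p,sg=1,turn=0):
    B=R(p[3]); x=-B[:,2]; y=sg*B[:,1]; M=np.c_[x,y,np.cross(x,y)]
    return M@Ro.from_rotvec([np.radians(turn),0,0]).as_matrix()
def loc(p,w): return R(p[3]).T@(np.asarray(w)-p[:3])*1e3
E
python3 - <<'E'
from h import *
p=np.load("p.npy")
T=tool(p); print(T)
tgt=W(p,(0,-140,80))[0];print(tgt)
via=np.array([.45,-.25,.27])
s=get_state()
rv=Ro.from_matrix(s["tool_rot"].T@T).as_rotvec()
half=s["tool_rot"]@Ro.from_rotvec(rv*.55).as_matrix()
plan(via,half,10,-1)
plan(tgt,T,10,1,via,half)
E
```

```text
[[ 0.1041814   0.97506669  0.19593671]
 [-0.45776608  0.22191205 -0.86093278]
 [-0.88294759  0.          0.46947156]]
[0.40690922 0.10120811 0.13955511]
total mm 396.76703131149293 deg 45.818291450309935
[[[-4.27,-1.28,1.06],[-3.9,-24.1,-31.3],-1],[[-4.27,-1.28,1.06],[-5.0,-21.6,-32.9],-1],[[-4.27,-1.28,1.06],[-6.1,-19.0,-34.3],-1],[[-4.27,-1.28,1.06],[-7.3,-16.3,-35.4],-1],[[-4.27,-1.28,1.06],[-8.3,-13.5,-36.4],-1],[[-4.27,-1.28,1.06],[-9.4,-10.6,-37.1],-1],[[-4.27,-1.28,1.06],[-10.4,-7.6,-37.5],-1],[[-4.27,-1.28,1.06],[-11.3,-4.6,-37.7],-1],[[-4.27,-1.28,1.06],[-12.3,-1.6,-37.7],-1],[[-4.27,-1.28,1.06],[-13.1,1.4,-37.4],-1]]
total mm 377.1204335088051 deg 37.487693004799006
[[[-3.49,-1.05,0.87],[2.8,-18.7,-32.7],1],[[-3.49,-1.05,0.87],[1.9,-16.7,-33.8],1],[[-3.49,-1.05,0.87],[1.1,-14.6,-34.8],1],[[-3.49,-1.05,0.87],[0.2,-12.5,-35.6],1],[[-3.49,-1.05,0.87],[-0.6,-10.3,-36.3],1],[[-3.49,-1.05,0.87],[-1.4,-8.0,-36.8],1],[[-3.49,-1.05,0.87],[-2.2,-5.7,-37.2],1],[[-3.49,-1.05,0.87],[-3.0,-3.4,-37.4],1],[[-3.49,-1.05,0.87],[-3.7,-1.1,-37.5],1],[[-3.49,-1.05,0.87],[-4.4,1.2,-37.4],1]]
```

Call:
arm_command:
  moves:
    - [[-4.3, -1.3, 1.1], [-4, -24, -31], 1]
    - [[-4.3, -1.3, 1.1], [-5, -22, -33], 1]
    - [[-4.3, -1.3, 1.1], [-6, -19, -34], 1]
    - [[-4.3, -1.3, 1.1], [-7, -16, -35], 1]
    - [[-4.3, -1.3, 1.1], [-8, -13, -36], 1]
    - [[-4.3, -1.3, 1.1], [-9, -11, -37], 1]
    - [[-4.3, -1.3, 1.1], [-10, -8, -37], 1]
    - [[-4.3, -1.3, 1.1], [-11, -5, -38], 1]
    - [[-4.3, -1.3, 1.1], [-12, -2, -38], 1]
    - [[-4.3, -1.3, 1.1], [-13, 1, -37], 1]
  squeeze: 40

```text
clock: 1.63
tool_pos: [0.4442, -0.2467, 0.2651]
tool_rot: [[-0.021, 0.925, -0.378], [-0.307, -0.366, -0.878], [-0.951, 0.098, 0.292]]
ft_force: [2.0, 0.2, -0.4]
grip_width: 0.0003
```

Run:
```python
from h import *
p=np.load("p.npy")
s=get_state();print(s["clock"],s["tool_pos"],s["joint_positions"].round(2),s["grip_width"],s["ft_force"])
plan(W(p,(0,-145,80))[0],tool(p),10,1)
```

```text
1.6333 [ 0.44422933 -0.24673143  0.26512908] [ 0.43  0.23 -0.25  1.96  0.45  0.97 -0.46] 0.0003097518390648562 [ 2.02685651  0.18581745 -0.41998952]
total mm 371.2685209602002 deg 35.95404185146624
[[[-3.39,-0.89,0.82],[1.4,-17.8,-32.5],1],[[-3.39,-0.89,0.82],[0.6,-15.9,-33.6],1],[[-3.39,-0.89,0.82],[-0.1,-13.9,-34.4],1],[[-3.39,-0.89,0.82],[-0.8,-11.8,-35.2],1],[[-3.39,-0.89,0.82],[-1.5,-9.7,-35.8],1],[[-3.39,-0.89,0.82],[-2.2,-7.5,-36.3],1],[[-3.39,-0.89,0.82],[-2.9,-5.3,-36.6],1],[[-3.39,-0.89,0.82],[-3.5,-3.1,-36.8],1],[[-3.39,-0.89,0.82],[-4.1,-0.9,-36.9],1],[[-3.39,-0.89,0.82],[-4.7,1.3,-36.8],1]]
```

Call:
arm_command:
  moves:
    - [[-3.4, -0.9, 0.8], [1, -18, -32], 1]
    - [[-3.4, -0.9, 0.8], [1, -16, -34], 1]
    - [[-3.4, -0.9, 0.8], [0, -14, -34], 1]
    - [[-3.4, -0.9, 0.8], [-1, -12, -35], 1]
    - [[-3.4, -0.9, 0.8], [-1, -10, -36], 1]
    - [[-3.4, -0.9, 0.8], [-2, -8, -36], 1]
    - [[-3.4, -0.9, 0.8], [-3, -5, -37], 1]
    - [[-3.4, -0.9, 0.8], [-3, -3, -37], 1]
    - [[-3.4, -0.9, 0.8], [-4, -1, -37], 1]
    - [[-3.4, -0.9, 0.8], [-5, 1, -37], 1]

```text
clock: 2.47
tool_pos: [0.403, 0.1172, 0.1397]
tool_rot: [[0.139, 0.966, 0.218], [-0.462, 0.258, -0.849], [-0.876, 0.017, 0.482]]
ft_force: [0.5, 0.4, -0.1]
grip_width: -0.0001
```

```bash
cat > look.py <<'E'
import sys
from h import *
def look(tag,so=(225,120),to=(235,150),w=90,h=95,f=6):
    ims=[]
    for n,o in(("scene",so),("top",to)):
        im=grab_frame(n); cv2.imwrite(f"pics/{n}_{tag}.png",im)
        ims.append(cv2.resize(im[o[1]:o[1]+h,o[0]:o[0]+w],None,fx=f,fy=f,interpolation=cv2.INTER_CUBIC))
    im=np.hstack(ims); 
    im=cv2.resize(im,None,fx=min(1,800/im.shape[1]),fy=min(1,800/im.shape[1]),interpolation=cv2.INTER_AREA)
    cv2.imwrite(f"pics/v_{tag}.png",im)
if __name__=="__main__": look(sys.argv[1],f=4)
E
python3 look.py a
python3 - <<'E'
from h import *
p=np.load("p.npy")
s=get_state();print(s["clock"],loc(p,s["tool_pos"]),s["joint_positions"].round(2),s["grip_width"],s["ft_force"])
print(Ro.from_matrix(s["tool_rot"].T@tool(p)).as_rotvec(degrees=True))
E
```

```text
2.5667 [ -20.26716104 -140.50678192   89.10546724] [-0.29  0.48 -0.56  2.12  0.79  1.06 -1.14] -5.923365624896831e-05 [ 0.42554384 -0.83439472 -0.22456345]
[ 1.92653187  0.46213396 -1.99049099]
```

View pics/v_a.png

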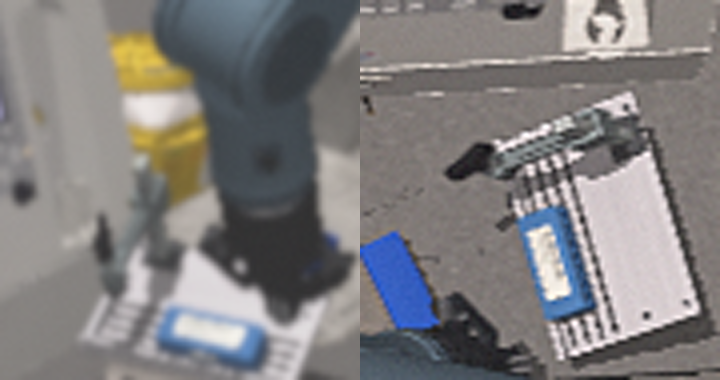

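Run:
```python
from h import *
p=np.load("p.npy")
plan(W(p,(2,-134,30))[0],tool(p),3,1)
```

```text
total mm 63.495046495951435 deg 2.808406526133953
[[[0.64,0.15,-0.66],[19.8,1.2,7.3],1],[[0.64,0.15,-0.66],[19.8,1.5,7.4],1],[[0.64,0.15,-0.66],[19.7,1.9,7.4],1]]
```

Call:
arm_command:
  moves:
    - [[0.6, 0.2, -0.7], [20, 1, 7.5], 1]
    - [[0.6, 0.2, -0.7], [20, 1.5, 7.5], 1]
    - [[0.6, 0.2, -0.7], [20, 2, 7.5], 1]
    - [[0, 0, 0], [0, 0, 0], 1]

```text
clock: 2.9
tool_pos: [0.4199, 0.0807, 0.0945]
tool_rot: [[0.105, 0.973, 0.203], [-0.452, 0.229, -0.862], [-0.886, -0.001, 0.464]]
ft_force: [-0.4, -1.0, 0.5]
grip_width: -0.0002
```

```bash
python3 look.py b
python3 - <<'E'
from h import *
p=np.load("p.npy")
s=get_state();print(s["clock"],loc(p,s["tool_pos"]),s["joint_positions"].round(2),s["grip_width"],s["ft_force"])
print(proj("scene",s["tool_pos"]),proj("top",s["tool_pos"]))
plan(W(p,(2,-134,-4))[0],tool(p),2,1)
E
```

```text
3.0 [  -3.15043039 -131.1431608    32.24734905] [-0.24  0.56 -0.5   2.14  0.87  0.97 -1.15] -0.00011042274287922058 [-0.152011   -0.19012063  0.25000174]
[[295.55858043 205.18691321]] [[286.0905715  235.65178636]]
total mm 36.722728338785096 deg 0.8045357728087309
[[[0.25,-0.26,-0.18],[18.1,-1.6,2.7],1],[[0.25,-0.26,-0.18],[18.1,-1.5,2.7],1]]
```

View pics/v_b.png

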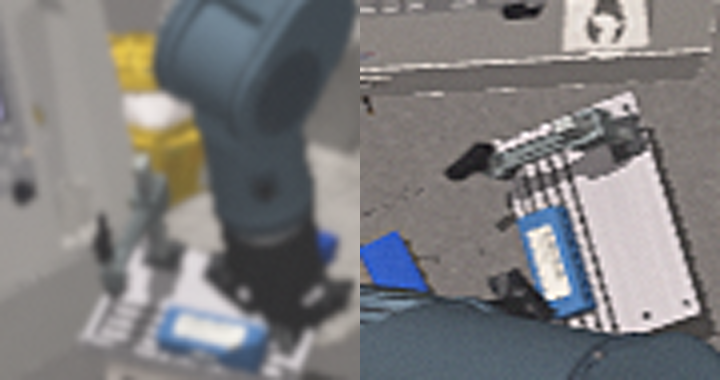

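Call:
arm_command:
  moves:
    - [[0.2, -0.3, -0.2], [1, -4, 5], 1]
    - [[0.2, -0.2, -0.2], [12, 0, 0], 1]
    - [[0, 0, 0], [12, 0, 0], 1]

```text
clock: 3.25
tool_pos: [0.4214, 0.0706, 0.0784]
tool_rot: [[0.11, 0.974, 0.197], [-0.453, 0.226, -0.862], [-0.884, 0.006, 0.467]]
ft_force: [0.9, -0.3, -0.5]
grip_width: 0.0004
```

```bash
python3 look.py c
python3 - <<'E'
from h import *
p=np.load("p.npy")
s=get_state();print(s["clock"],loc(p,s["tool_pos"]),s["joint_positions"].round(2),s["grip_width"],s["ft_force"])
E
```

```text
3.35 [   1.16355596 -134.20552681    9.07507229] [-0.23  0.59 -0.47  2.16  0.92  0.94 -1.18] 1.3442695836032895e-05 [ 0.10375259 -0.69254648  0.38581331]
```

View pics/v_c.png

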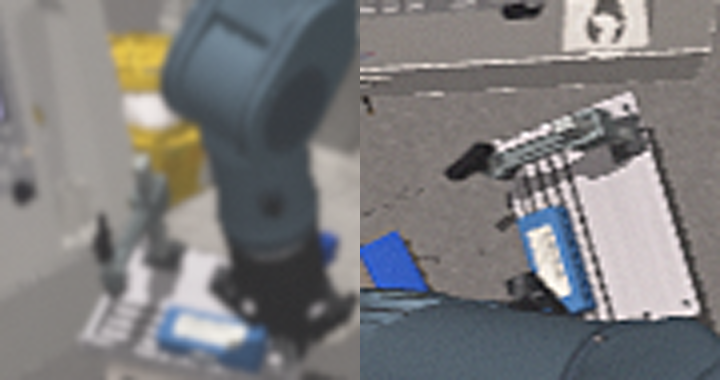

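Call:
arm_command:
  moves:
    - [[0, 0, 0], [6, 0, 0], 1]
    - [[0, 0, 0], [5, 0, 0], 1]
    - [[0, 0, 0], [0, 3, 0], 1]
    - [[0, 0, 0], [0, 4, 0], 1]
    - [[0, 0, 0], [0, 4, 0], 1]

```text
clock: 3.77
tool_pos: [0.4324, 0.0673, 0.0674]
tool_rot: [[0.108, 0.974, 0.199], [-0.455, 0.226, -0.861], [-0.884, 0.002, 0.468]]
ft_force: [-0.4, -0.7, -0.6]
grip_width: -0.0
```

```bash
cat > st.py <<'E'
from h import *
p=np.load("p.npy")
s=get_state();print(round(s["clock"],2),"loc",loc(p,s["tool_pos"]).round(1),"j",s["joint_positions"].round(2),"w",round(s["grip_width"],4),"Floc",(R(p[3]).T@s["ft_force"]).round(1),"M",s["moment"].round(2))
print("roterr",Ro.from_matrix(s["tool_rot"].T@tool(p)).as_rotvec(degrees=True).round(1))
E
python3 st.py
```

```text
3.77 loc [   0.4 -122.7   -1.9] j [-0.23  0.62 -0.46  2.14  0.94  0.93 -1.18] w -0.0 Floc [ 0.3 -0.6 -0.9] M [0.5  0.12 0.  ]
roterr [ 0.2 -0.1 -0.2]
```

Call:
arm_command:
  moves:
    - [[0, 0, 0], [0, 5, 0], 1]
    - [[0, 0, 0], [0, 5, 0], 1]
    - [[0, 0, 0], [0, 5, 0], 1]
    - [[0, 0, 0], [0, 5, 0], 1]
    - [[0, 0, 0], [0, 5, 0], 1]
    - [[0, 0, 0], [0, 5, 0], 1]
    - [[0, 0, 0], [0, 5, 0], 1]

```text
clock: 4.35
tool_pos: [0.4707, 0.0762, 0.0681]
tool_rot: [[0.108, 0.974, 0.198], [-0.455, 0.226, -0.861], [-0.884, 0.003, 0.468]]
ft_force: [-0.8, -0.7, -0.4]
grip_width: -0.0001
```

```bash
python3 look.py d; python3 st.py
```

```text
4.45 loc [  0.3 -82.8  -1.1] j [-0.22  0.65 -0.45  2.05  0.93  0.96 -1.12] w -0.0 Floc [-0.2 -0.3 -0.1] M [ 0.46  0.08 -0.02]
roterr [ 0.1 -0.1 -0.3]
```

View pics/v_d.png

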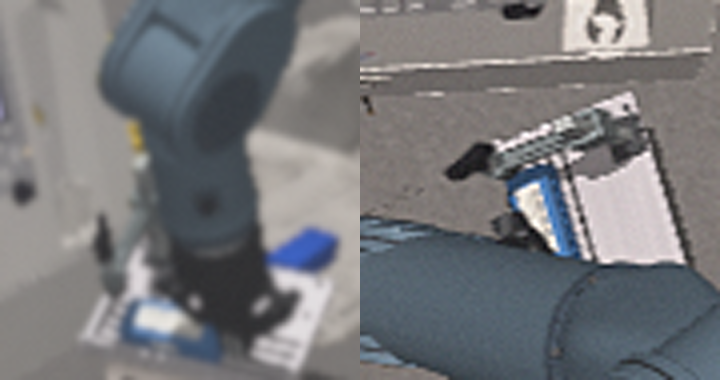

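Call:
arm_command:
  moves:
    - [[0, 0, 0], [0, 4, 0], 1]
    - [[0, 0, 0], [0, 4, 0], 1]
    - [[0, 0, 0], [0, 4, 0], 1]
    - [[0, 0, 0], [0, 3, 0], 1]

```text
clock: 4.78
tool_pos: [0.4859, 0.0798, 0.068]
tool_rot: [[0.108, 0.974, 0.198], [-0.455, 0.226, -0.861], [-0.884, 0.002, 0.468]]
ft_force: [-0.7, -0.7, 0.7]
grip_width: -0.0
```

Call:
arm_command:
  moves:
    - [[0, 0, 0], [0, 2, 0], 1]
    - [[0, 0, 0], [0, 1, 0], 1]

```text
clock: 4.95
tool_pos: [0.4896, 0.0806, 0.068]
tool_rot: [[0.108, 0.974, 0.198], [-0.455, 0.226, -0.861], [-0.884, 0.003, 0.468]]
ft_force: [-1.6, 0.1, -0.0]
grip_width: -0.0
```

```bash
python3 st.py
```

```text
4.95 loc [  0.4 -64.   -1.2] j [-0.21  0.67 -0.44  2.    0.93  0.98 -1.09] w -0.0 Floc [-0.4 -1.5  0.2] M [ 0.37  0.23 -0.05]
roterr [ 0.1 -0.1 -0.2]
```

Call:
arm_command:
  moves:
    - [[0, 0, 0], [0, 1.5, 0], 1]
    - [[0, 0, 0], [0, 1.5, 0], 1]

```text
clock: 5.12
tool_pos: [0.4925, 0.0812, 0.068]
tool_rot: [[0.107, 0.974, 0.198], [-0.456, 0.225, -0.861], [-0.884, 0.002, 0.468]]
ft_force: [-1.0, -0.2, 0.6]
grip_width: -0.0001
```

Call:
arm_command:
  moves:
    - [[0, 0, 0], [0, 1.5, 0], 1]
    - [[0, 0, 0], [0, 1.5, 0], 1]

```text
clock: 5.28
tool_pos: [0.4955, 0.0819, 0.0681]
tool_rot: [[0.107, 0.974, 0.198], [-0.456, 0.226, -0.861], [-0.884, 0.002, 0.468]]
ft_force: [-1.9, 0.1, 0.0]
grip_width: 0.0003
```

```bash
python3 st.py
```

```text
5.28 loc [  0.4 -57.9  -1.2] j [-0.21  0.68 -0.44  1.98  0.92  0.98 -1.07] w 0.0003 Floc [-0.4 -1.8  0.3] M [ 0.35  0.26 -0.12]
roterr [ 0.1 -0.1 -0.2]
```

Call:
arm_command:
  moves:
    - [[0, 0, 0], [0, 1.5, 0], 1]
    - [[0, 0, 0], [0, 1.5, 0], 1]

```text
clock: 5.45
tool_pos: [0.4958, 0.0819, 0.0678]
tool_rot: [[0.102, 0.975, 0.199], [-0.458, 0.224, -0.86], [-0.883, -0.003, 0.469]]
ft_force: [-7.4, 0.2, 4.3]
grip_width: 0.0
```

Call:
arm_command:
  moves:
    - [[0, 0, 0], [0, 1.5, 0], 1]
    - [[0, 0, 0], [0, 1.0, 0], 1]

```text
clock: 5.62
tool_pos: [0.4956, 0.0818, 0.0676]
tool_rot: [[0.098, 0.975, 0.2], [-0.46, 0.223, -0.859], [-0.882, -0.008, 0.471]]
ft_force: [-3.9, -0.1, 3.3]
grip_width: -0.0001
```

```bash
python3 look.py e;python3 st.py
```

```text
5.72 loc [  0.3 -57.8  -1.7] j [-0.21  0.69 -0.44  1.97  0.92  0.99 -1.07] w 0.0 Floc [ 0.9 -5.   3.8] M [ 0.14  0.98 -0.52]
roterr [0.2 0.1 0.4]
```

View pics/v_e.png

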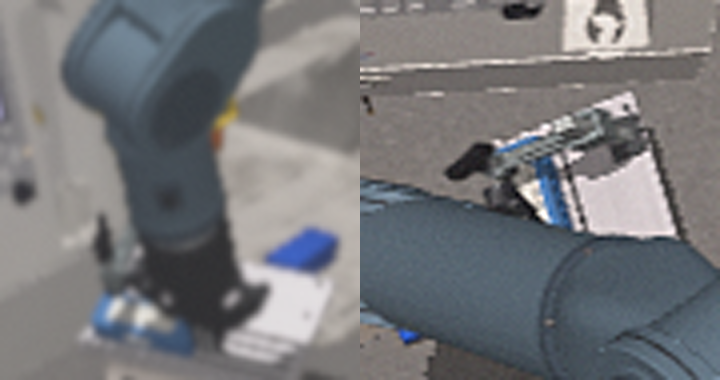

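Run:
```python
from h import *
p=np.load("p.npy")
a=W(p,(0,-72,0))[0]; plan(a,tool(p),2,1)
b=W(p,(60,-120,175))[0]
plan(b,tool(p),6,1,a,tool(p))
```

```text
total mm 14.3578788216039 deg 0.4577514927973535
[[[0.12,0.03,0.19],[-0.8,-7.1,-0.2],1],[[0.12,0.03,0.19],[-0.8,-7.1,-0.2],1]]
total mm 191.12561314486342 deg 0.0
[[[0.0,0.0,0.0],[-29.2,-8.0,10.0],1],[[0.0,0.0,0.0],[-29.2,-8.0,10.0],1],[[0.0,0.0,0.0],[-29.2,-8.0,10.0],1],[[0.0,0.0,0.0],[-29.2,-8.0,10.0],1],[[0.0,0.0,0.0],[-29.2,-8.0,10.0],1],[[0.0,0.0,0.0],[-29.2,-8.0,10.0],1]]
```

Call:
arm_command:
  moves:
    - [[0.1, 0, 0.2], [-0.5, -7, 0], 1]
    - [[0.1, 0, 0.2], [-0.5, -7, 0], 1]
    - [[0, 0, 0], [-30, -8, 10], 1]
    - [[0, 0, 0], [-30, -8, 10], 1]
    - [[0, 0, 0], [-30, -8, 10], 1]
    - [[0, 0, 0], [-30, -8, 10], 0]
    - [[0, 0, 0], [-30, -8, 10], 0]
    - [[0, 0, 0], [-30, -8, 10], 0]

```text
clock: 6.38
tool_pos: [0.4221, 0.0974, 0.2568]
tool_rot: [[0.102, 0.974, 0.201], [-0.46, 0.225, -0.859], [-0.882, -0.005, 0.471]]
ft_force: [0.7, -0.5, 0.8]
grip_width: 0.0358
```

```bash
python3 look.py f;python3 st.py
```

```text
6.48 loc [  61.2 -123.8  183.6] j [-0.16  0.29 -0.6   2.    0.62  1.24 -0.84] w 0.0427 Floc [ 0.   0.2 -0.4] M [0.45 0.1  0.03]
roterr [ 0.1  0.  -0.3]
```

View pics/v_f.png

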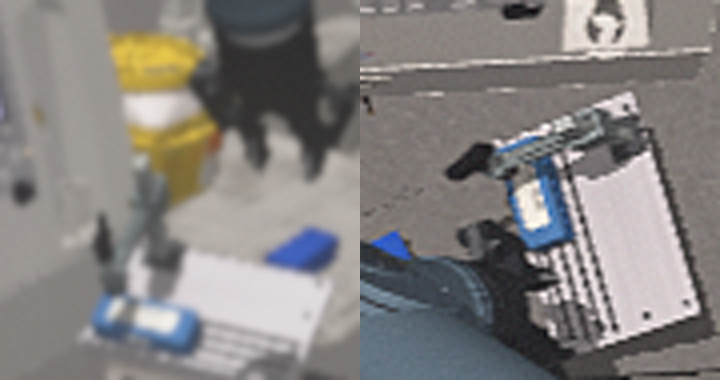

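```bash
cat > ov.py <<'E'
import sys
from h import *
from fit import box3
import fit
p=np.load("p.npy"); tag=sys.argv[1]; k=float(sys.argv[2]); fit.p=p; by=0; out=[]
for n,off,(w,h) in(("scene",(238,150),(60,70)),("top",(250,165),(60,70))):
    im=cv2.imread(f"pics/{n}_{tag}.png")[off[1]:off[1]+h,off[0]:off[0]+w]; im=cv2.resize(im,None,fx=6.6,fy=6.6,interpolation=cv2.INTER_CUBIC)
    fit.draw(im,n,box3(-26,102,-137,57,-16,-17),(0,0,255),off,6.6)
    fit.draw(im,n,box3(-20,20,by-45,by+45,-16,16),(0,255,0),off,6.6)
    fit.draw(im,n,box3(-18.5,21.5,15,25,k-13,k+13),(255,0,255),off,6.6)
    fit.draw(im,n,box3(-2,12,13,27,k-54,k-40),(255,255,0),off,6.6)
    out.append(im)
cv2.imwrite(f"pics/ov_{tag}.png",np.hstack(out))
E
python3 ov.py f 118
```

```text
[ 0.55175307  0.09565451  0.0689193   0.22377498  1.1846554  -0.62116443] [[ 0.23  0.13]
 [ 1.27  1.34]
 [ 0.04 -1.1 ]
 [-1.68  0.56]
 [ 0.77 -1.22]
 [-0.64  1.13]
 [-0.15 -0.04]
 [-1.6  -0.88]
 [-0.82  0.46]
 [ 1.01  0.65]
 [ 0.07 -0.32]
 [ 0.43 -0.05]]
```

View pics/ov_f.png

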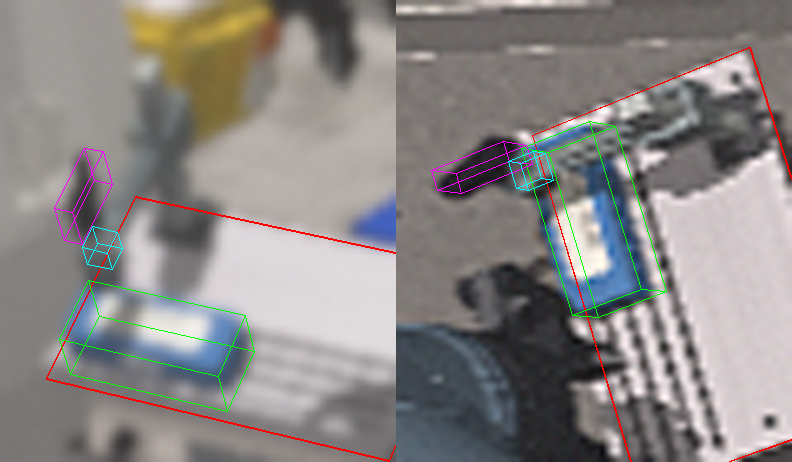

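```bash
cat > kn.py <<'E'
import sys
from h import *
tag=sys.argv[1]; k=float(sys.argv[2]); ths=[float(v) for v in sys.argv[3:]]
p=np.load("p.npy")
def knob(th,k,dx=0,dy=0):
    c,s=np.cos(th),np.sin(th); q=[]
    for a in(-20,20):
        for b in(-5,5):
            for z in(-13,13): q.append((1.5+dx+a*c+b*s,20+dy-a*s+b*c,k+z))
    return q
rows=[]
for n,off in(("scene",(238,165)),("top",(248,172))):
    r=[]
    for th in [None]+ths:
        im=cv2.imread(f"pics/{n}_{tag}.png")[off[1]:off[1]+32,off[0]:off[0]+26]; im=cv2.resize(im,None,fx=6,fy=6,interpolation=cv2.INTER_CUBIC)
        if th is not None:
            uv=(proj(n,W(p,knob(th,k)))-off+.5)*6
            h=cv2.convexHull(uv.astype(np.int32)); cv2.polylines(im,[h],True,(0,0,255),1)
        r.append(im)
    rows.append(np.hstack(r))
cv2.imwrite(f"pics/kn_{tag}.png",np.vstack(rows))
E
python3 kn.py f 118 -0.4 -0.2 0 0.2
```

```text
(no output)
```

View pics/kn_f.png

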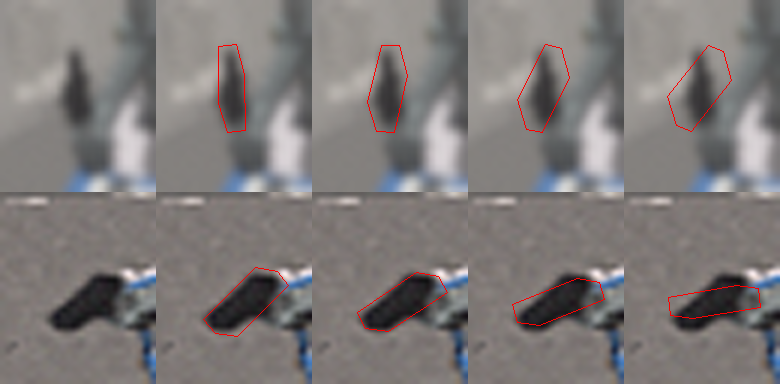

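Run:
```python
from h import *
c=C["top"]
p=np.load("p.npy")
def at(u,v,z):
    d=c["rotation"]@np.linalg.inv(c["camera_matrix"])@[u,v,1]; t=(z-c["xyz"][2])/d[2]; return c["xyz"]+t*d
for u,v in((252,172.5),(262,172),(280,170),(252,168),(280,165)):
    print([at(u,v,z).round(3) for z in(0,.05,.15,.25)])
print("knob",W(p,(1.5,20,118)), W(p,(1.5,20,200)))
T=tool(p,1,-18)
a=W(p,(1.5,20,150))[0]; m=W(p,(30,-50,178))[0]
plan(m,tool(p,1,-9),3,0); plan(a,T,3,0,m,tool(p,1,-9))
```

```text
[array([0.663, 0.183, 0.   ]), array([0.65 , 0.183, 0.05 ]), array([0.624, 0.183, 0.15 ]), array([0.598, 0.183, 0.25 ])]
[array([0.663, 0.148, 0.   ]), array([0.65 , 0.149, 0.05 ]), array([0.624, 0.151, 0.15 ]), array([0.598, 0.153, 0.25 ])]
[array([0.666, 0.083, 0.   ]), array([0.653, 0.086, 0.05 ]), array([0.627, 0.092, 0.15 ]), array([0.601, 0.098, 0.25 ])]
[array([0.679, 0.182, 0.   ]), array([0.666, 0.182, 0.05 ]), array([0.639, 0.182, 0.15 ]), array([0.612, 0.182, 0.25 ])]
[array([0.684, 0.082, 0.   ]), array([0.671, 0.085, 0.05 ]), array([0.644, 0.091, 0.15 ]), array([0.616, 0.097, 0.25 ])]
knob [[0.55925491 0.15281775 0.17381132]] [[0.55071203 0.19035457 0.24621302]]
total mm 80.33067018495817 deg 8.856964991543796
[[[-2.95,0.02,-0.1],[2.0,24.6,-10.3],0],[[-2.95,0.02,-0.1],[1.9,25.1,-9.1],0],[[-2.95,0.02,-0.1],[1.9,25.6,-7.7],0]]
total mm 80.59931761497741 deg 8.999999999999998
[[[-3.0,0.0,-0.0],[9.3,24.5,-5.7],0],[[-3.0,0.0,-0.0],[9.3,24.8,-4.4],0],[[-3.0,0.0,-0.0],[9.3,25.0,-3.1],0]]
```

View pics/scene_f.png

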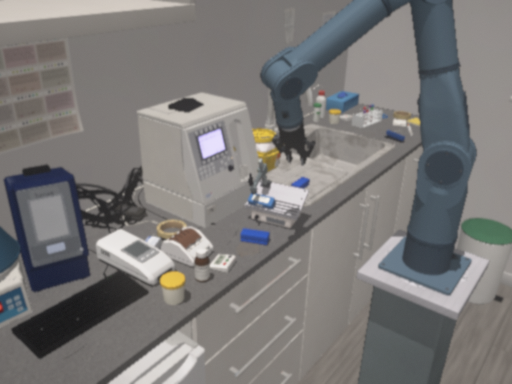

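Call:
arm_command:
  moves:
    - [[-3, 0, -0.1], [2, 24.5, -10], 0]
    - [[-3, 0, -0.1], [2, 25, -9], 0]
    - [[-3, 0, -0.1], [2, 25.5, -8], 0]
    - [[-3, 0, 0], [9, 24.5, -6], 0]
    - [[-3, 0, 0], [9, 25, -4], 0]
    - [[-3, 0, 0], [9, 25, -3], 0]
    - [[0, 0, 0], [0, 0, 0], 0]

```text
clock: 7.07
tool_pos: [0.5613, 0.1692, 0.2014]
tool_rot: [[0.118, 0.859, 0.498], [-0.46, 0.492, -0.739], [-0.88, -0.142, 0.453]]
ft_force: [-0.1, 0.0, -0.2]
grip_width: 0.0427
```

```bash
python3 look.py g;python3 st.py
python3 - <<'E'
from h import *
p=np.load("p.npy")
im=cv2.imread("pics/scene_g.png")[140:220,220:310];a=cv2.resize(im,None,fx=7,fy=7,interpolation=cv2.INTER_CUBIC)
s=get_state();
uv=(proj("scene",W(p,[(1.5,20,105),(1.5,20,131),(1.5,20,50)]))-[220,140]+.5)*7
for q in uv: cv2.circle(a,tuple(int(v) for v in q),3,(0,0,255),-1)
q=(proj("scene",[s["tool_pos"],s["tool_pos"]+.04*s["tool_rot"][:,0]])-[220,140]+.5)*7
for z in q: cv2.circle(a,tuple(int(v) for v in z),3,(0,255,0),-1)
cv2.imwrite("pics/g2.png",a[:,:600])
E
```

```text
7.17 loc [  1.5  23.  151.4] j [-0.23  0.62 -0.57  1.68  0.78  1.31 -0.56] w 0.0429 Floc [ 0.1 -0.7  0.1] M [0.49 0.14 0.03]
roterr [18.6  0.5 -0.6]
```

View pics/g2.png

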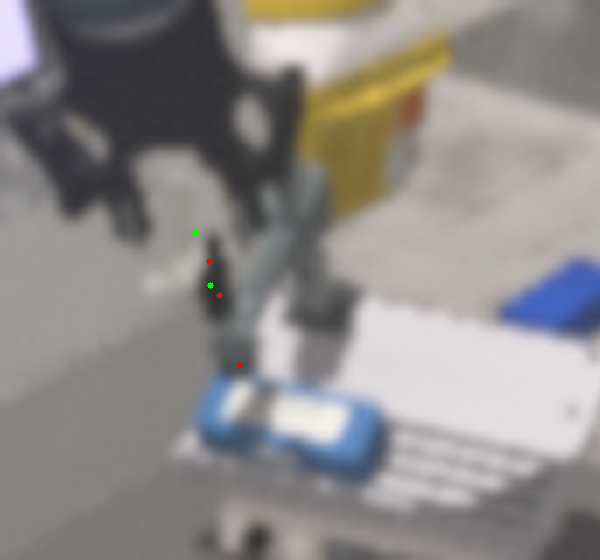

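View pics/v_g.png

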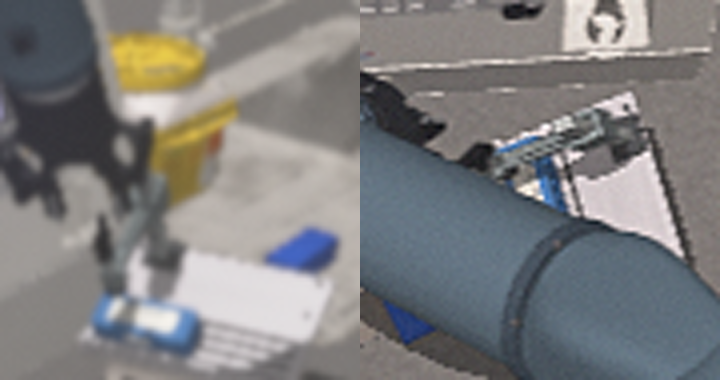

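Call:
arm_command:
  moves:
    - [[0, -0.5, 0.6], [12, -3, -0.9], 0]
    - [[0, 0, 0], [12, 0, 0], 0]
    - [[0, 0, 0], [12, 0, 0], 0]
    - [[0, 0, 0], [10, 0, 0], 0]
    - [[0, 0, 0], [4, 0, 0], 0]
    - [[0, 0, 0], [0, 0, 0], 0]

```text
clock: 7.67
tool_pos: [0.5601, 0.1421, 0.1587]
tool_rot: [[0.134, 0.86, 0.493], [-0.462, 0.494, -0.736], [-0.877, -0.129, 0.464]]
ft_force: [0.7, -0.0, -0.2]
grip_width: 0.0428
```

```bash
python3 look.py hh;python3 st.py
python3 - <<'E'
from h import *
im=cv2.imread("pics/scene_hh.png")[140:220,220:310];a=cv2.resize(im,None,fx=7,fy=7,interpolation=cv2.INTER_CUBIC)
cv2.imwrite("pics/h2.png",a[:,:600])
E
```

```text
7.77 loc [  3.5  18.9 100.7] j [-0.21  0.65 -0.54  1.75  0.84  1.22 -0.61] w 0.0428 Floc [-0.1 -0.6  0.8] M [ 0.44  0.16 -0.04]
roterr [18.5  1.  -1.5]
```

View pics/h2.png

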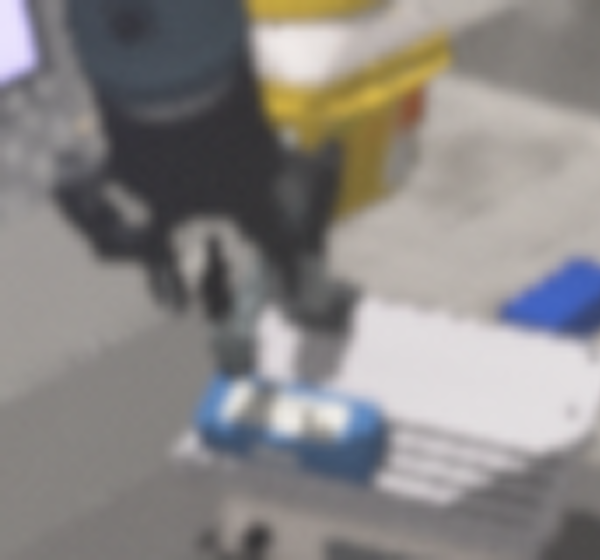

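Call:
arm_command:
  moves:
    - [[0, 1, -1.5], [0, 0.5, -2], 0]
    - [[0, 0, 0], [0, 0, 0], 1]
    - [[0, 0, 0], [0, 0, 0], 1]
    - [[0, 0, 0], [0, 0, 0], 1]
    - [[0, 0, 0], [0, 0, 0], 1]
    - [[0, 0, 0], [0, 0, 0], 1]
  squeeze: 40

```text
clock: 8.27
tool_pos: [0.5621, 0.1475, 0.1607]
tool_rot: [[0.111, 0.863, 0.493], [-0.457, 0.485, -0.745], [-0.882, -0.143, 0.448]]
ft_force: [0.0, 0.0, -0.8]
grip_width: 0.0137
```

```bash
python3 look.py i;python3 st.py
```

```text
8.37 loc [  0.5  21.6 103.6] j [-0.2   0.66 -0.55  1.72  0.82  1.24 -0.58] w 0.0135 Floc [ 0.6  0.5 -2.1] M [ 0.55 -0.05  0.08]
roterr [18.4  0.1 -0.4]
```

View pics/v_i.png

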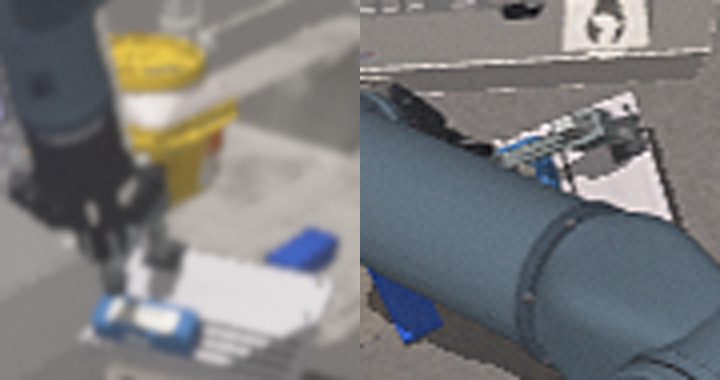

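Call:
arm_command:
  moves:
    - [[0, 0, 0], [0, 0, 0], 1]
    - [[0, 0, 0], [0, 0, 0], 1]

```text
clock: 8.53
tool_pos: [0.562, 0.1475, 0.1606]
tool_rot: [[0.111, 0.862, 0.494], [-0.457, 0.486, -0.745], [-0.882, -0.143, 0.448]]
ft_force: [1.8, -0.4, -1.6]
grip_width: 0.0136
```

```bash
python3 st.py
```

```text
8.53 loc [  0.4  21.5 103.6] j [-0.2   0.66 -0.55  1.72  0.82  1.24 -0.59] w 0.0136 Floc [-0.   1.7 -1.8] M [ 0.62 -0.1   0.13]
roterr [18.4  0.1 -0.4]
```

Call:
arm_command:
  moves:
    - [[0, 0, 0], [0, 0, 0], 1]
    - [[0, 0, 0], [0, 0, 0], 1]
    - [[0, 0, 0], [0, 0, 0], 1]
  squeeze: 80

```text
clock: 8.78
tool_pos: [0.562, 0.1475, 0.1605]
tool_rot: [[0.111, 0.862, 0.494], [-0.457, 0.486, -0.745], [-0.882, -0.143, 0.448]]
ft_force: [1.8, -0.8, -1.6]
grip_width: 0.0113
```

```bash
python3 st.py
python3 - <<'E'
from h import *
im=grab_frame("scene");cv2.imwrite("pics/j.png",cv2.resize(im[140:220,220:310],None,fx=7,fy=7,interpolation=cv2.INTER_CUBIC)[:,:600])
E
```

```text
8.78 loc [  0.4  21.5 103.5] j [-0.2   0.66 -0.55  1.72  0.82  1.24 -0.59] w 0.0113 Floc [ 0.3  1.6 -2. ] M [ 0.61 -0.06  0.11]
roterr [18.4  0.1 -0.4]
```

View pics/j.png

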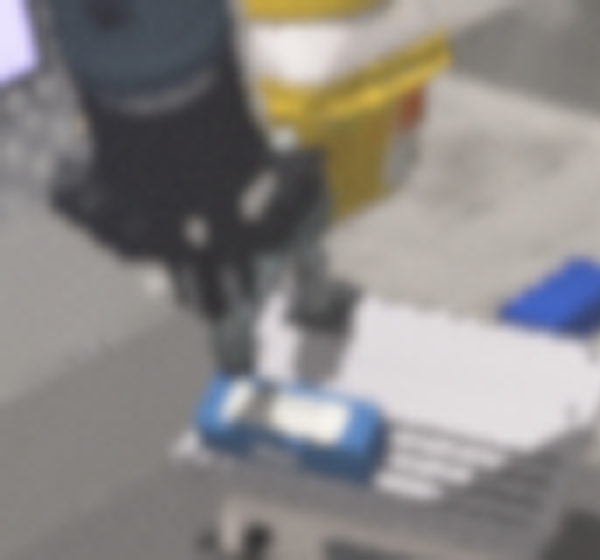

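Call:
arm_command:
  moves:
    - [[0, 0, 0], [3, 0, 0], 1]
    - [[0, 0, 0], [3, 0, 0], 1]
    - [[0, 0, 0], [3, 0, 0], 1]

```text
clock: 9.08
tool_pos: [0.5629, 0.1441, 0.1533]
tool_rot: [[0.112, 0.862, 0.494], [-0.457, 0.486, -0.745], [-0.883, -0.142, 0.448]]
ft_force: [0.6, 0.6, 2.3]
grip_width: 0.0117
```

```bash
python3 st.py
```

```text
9.08 loc [ 0.1 21.6 95.5] j [-0.2   0.67 -0.54  1.73  0.83  1.22 -0.59] w 0.0117 Floc [0.7 0.7 2.2] M [ 0.3   0.27 -0.12]
roterr [18.4  0.1 -0.5]
```

Call:
arm_command:
  moves:
    - [[0, 0, 0], [4, 0, 0], 1]
    - [[0, 0, 0], [4, 0, 0], 1]
    - [[0, 0, 0], [4, 0, 0], 1]
    - [[0, 0, 0], [4, 0, 0], 1]

```text
clock: 9.42
tool_pos: [0.5647, 0.1363, 0.1383]
tool_rot: [[0.112, 0.862, 0.494], [-0.457, 0.486, -0.745], [-0.882, -0.142, 0.449]]
ft_force: [0.1, 0.8, 4.4]
grip_width: 0.0118
```

```bash
python3 look.py k; python3 st.py
```

```text
9.52 loc [ 0.2 21.5 77.9] j [-0.19  0.69 -0.53  1.74  0.85  1.2  -0.6 ] w 0.0116 Floc [ 0.6  0.5 -1.5] M [ 0.5  -0.04  0.12]
roterr [18.4  0.1 -0.4]
```

View pics/v_k.png

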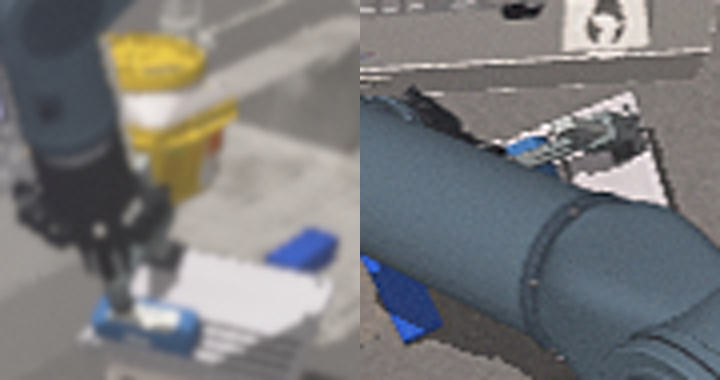

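Arm is moving down. Now slowly to contact.

Call:
arm_command:
  moves:
    - [[0, 0, 0], [2, 0, 0], 1]
    - [[0, 0, 0], [2, 0, 0], 1]

```text
clock: 9.68
tool_pos: [0.5651, 0.1341, 0.1341]
tool_rot: [[0.112, 0.862, 0.494], [-0.457, 0.486, -0.745], [-0.882, -0.142, 0.448]]
ft_force: [-1.2, 1.0, 2.4]
grip_width: 0.0114
```

Call:
arm_command:
  moves:
    - [[0, 0, 0], [2, 0, 0], 1]

```text
clock: 9.77
tool_pos: [0.5654, 0.1333, 0.1323]
tool_rot: [[0.112, 0.862, 0.494], [-0.457, 0.486, -0.745], [-0.882, -0.142, 0.448]]
ft_force: [-2.1, 1.0, 4.7]
grip_width: 0.0119
```

Call:
arm_command:
  moves:
    - [[0, 0, 0], [2, 0, 0], 1]

```text
clock: 9.85
tool_pos: [0.5656, 0.1326, 0.1308]
tool_rot: [[0.112, 0.862, 0.494], [-0.457, 0.486, -0.745], [-0.882, -0.142, 0.448]]
ft_force: [-2.6, 1.9, 8.3]
grip_width: 0.0115
```

```bash
python3 st.py
```

```text
9.85 loc [ 0.  21.7 70.1] j [-0.19  0.7  -0.53  1.75  0.86  1.18 -0.61] w 0.0115 Floc [ 1.8 -2.2  8.5] M [-0.05  0.53 -0.26]
roterr [18.4  0.1 -0.4]
```

Call:
arm_command:
  moves:
    - [[0, 0, 0], [1.5, 0, 0], 1]

```text
clock: 9.93
tool_pos: [0.5658, 0.1323, 0.1301]
tool_rot: [[0.113, 0.862, 0.494], [-0.457, 0.486, -0.745], [-0.882, -0.142, 0.449]]
ft_force: [-3.6, 2.5, 10.7]
grip_width: 0.0116
```

```bash
python3 st.py;python3 look.py l;  python3 st.py
python3 - <<'E'
from h import *
im=cv2.imread("pics/scene_l.png");cv2.imwrite("pics/l2.png",cv2.resize(im[140:220,220:310],None,fx=7,fy=7,interpolation=cv2.INTER_CUBIC)[:,:600])
E
```

```text
9.93 loc [-0.  21.8 69.3] j [-0.19  0.7  -0.53  1.75  0.86  1.18 -0.61] w 0.0116 Floc [ 2.2 -2.9 11. ] M [-0.23  0.7  -0.35]
roterr [18.4  0.1 -0.5]
10.03 loc [ 0.1 21.7 69.4] j [-0.19  0.7  -0.53  1.75  0.86  1.18 -0.61] w 0.0117 Floc [ 2.4 -2.1  7.7] M [-0.07  0.55 -0.29]
roterr [18.4  0.2 -0.5]
```

View pics/l2.png

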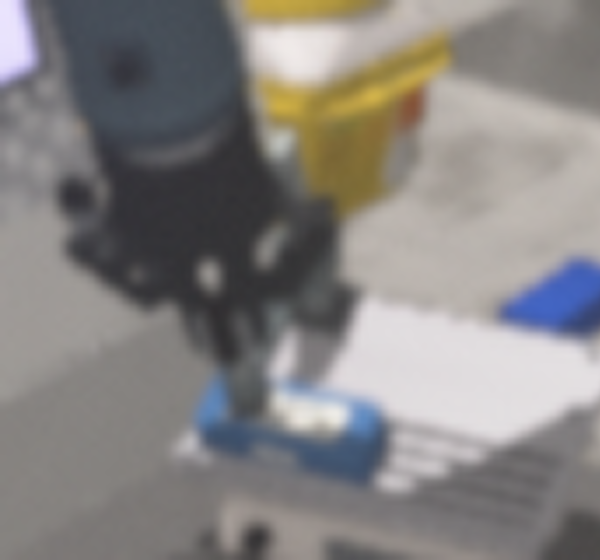

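Call:
arm_command:
  moves:
    - [[6, 0, 0], [0.3, 0, 0], 1]
    - [[6, 0, 0], [0.3, 0, 0], 1]
    - [[6, 0, 0], [0.3, 0, 0], 1]
    - [[6, 0, 0], [0.3, 0, 0], 1]

```text
clock: 10.37
tool_pos: [0.5654, 0.1318, 0.1305]
tool_rot: [[0.113, 0.99, 0.086], [-0.458, 0.129, -0.88], [-0.882, 0.06, 0.468]]
ft_force: [-0.6, 0.6, 4.3]
grip_width: 0.0117
```

```bash
python3 st.py
```

```text
10.37 loc [ 0.5 21.3 69.5] j [-0.24  0.68 -0.46  1.75  0.82  1.15 -1.02] w 0.0117 Floc [ 1.4 -0.4  4.2] M [ 0.22  0.46 -0.06]
roterr [-6.4  0.1 -0.5]
```

Call:
arm_command:
  moves:
    - [[6.5, 0, 0], [0.3, 0, 0], 1]
    - [[6.5, 0, 0], [0.3, 0, 0], 1]
    - [[6.5, 0, 0], [0.3, 0, 0], 1]
    - [[6.5, 0, 0], [0.3, 0, 0], 1]
    - [[6.5, 0, 0], [0.3, 0, 0], 1]

```text
clock: 10.78
tool_pos: [0.5651, 0.1312, 0.13]
tool_rot: [[0.113, 0.868, -0.484], [-0.458, -0.386, -0.8], [-0.882, 0.312, 0.354]]
ft_force: [-1.0, 0.5, 1.9]
grip_width: 0.0116
```

```bash
python3 st.py
```

```text
10.78 loc [ 0.7 20.9 68.8] j [-0.31  0.66 -0.35  1.76  0.76  1.11 -1.57] w 0.0116 Floc [ 0.3 -0.9  2. ] M [ 0.38  0.42 -0.04]
roterr [-40.5  -0.   -0.5]
```

Call:
arm_command:
  moves:
    - [[6.5, 0, 0], [0.4, 0, 0], 1]
    - [[6.5, 0, 0], [0.4, 0, 0], 1]
    - [[6.5, 0, 0], [0.4, 0, 0], 1]
    - [[6.5, 0, 0], [0.4, 0, 0], 1]
    - [[6.5, 0, 0], [0.4, 0, 0], 1]

```text
clock: 11.2
tool_pos: [0.565, 0.1308, 0.1286]
tool_rot: [[0.113, 0.448, -0.887], [-0.458, -0.769, -0.446], [-0.882, 0.457, 0.118]]
ft_force: [-0.7, 1.0, 3.9]
grip_width: 0.0115
```

```bash
python3 st.py
```

```text
11.2 loc [ 0.3 20.7 67.5] j [-0.39  0.65 -0.24  1.76  0.71  1.06 -2.13] w 0.0115 Floc [ 0.8 -0.5  3.9] M [ 0.46  0.41 -0.05]
roterr [-74.6  -0.2  -0.5]
```

Call:
arm_command:
  moves:
    - [[6.5, 0, 0], [0.4, 0, 0], 1]
    - [[6.5, 0, 0], [0.4, 0, 0], 1]
    - [[6.5, 0, 0], [0.4, 0, 0], 1]
    - [[6.5, 0, 0], [0.4, 0, 0], 1]

```text
clock: 11.53
tool_pos: [0.565, 0.1307, 0.1278]
tool_rot: [[0.114, -0.009, -0.993], [-0.457, -0.888, -0.045], [-0.882, 0.459, -0.105]]
ft_force: [-2.2, 1.5, 4.0]
grip_width: 0.0114
```

```bash
python3 st.py
```

```text
11.53 loc [ 0.  20.7 66.6] j [-0.46  0.64 -0.15  1.77  0.66  1.03 -2.57] w 0.0114 Floc [ 0.2 -1.8  4.4] M [ 0.45  0.42 -0.02]
roterr [-101.9   -0.4   -0.5]
```

Call:
arm_command:
  moves:
    - [[0, 0, 0], [0, 0, 0], -1]
    - [[0, 0, 0], [0, 0, 0], -1]
    - [[0, 0, 0], [0, 0, 0], -1]
    - [[0, 0, 0], [0, 0, 0], -1]
    - [[0, 0, 0], [0, 0, 0], -1]
    - [[0, 0, 0], [0, 0, 0], -1]

```text
clock: 12.03
tool_pos: [0.5647, 0.1301, 0.1268]
tool_rot: [[0.114, -0.001, -0.994], [-0.458, -0.888, -0.052], [-0.882, 0.461, -0.101]]
ft_force: [0.8, 0.5, -0.7]
grip_width: 0.0826
```

```bash
python3 st.py; python3 look.py m
```

```text
12.03 loc [ 0.1 20.2 65.6] j [-0.46  0.64 -0.15  1.77  0.66  1.03 -2.56] w 0.0826 Floc [-0.6  0.9 -0.4] M [0.47 0.1  0.01]
roterr [-101.4   -0.4   -0.5]
```

View pics/v_m.png

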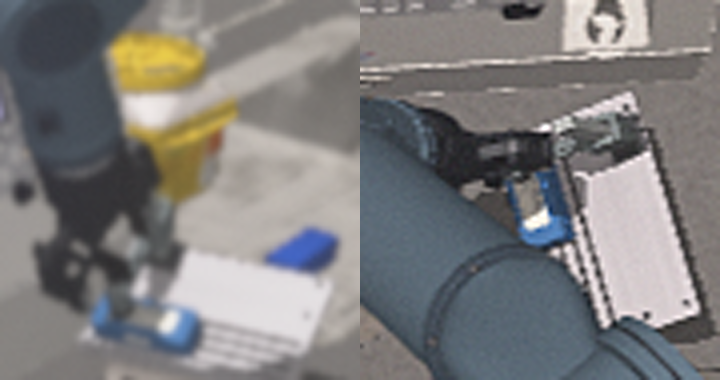

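Call:
arm_command:
  moves:
    - [[0, 0, 0], [-6, 0, 0], -1]
    - [[-6.8, 0, 0], [0, 0, 0], -1]
    - [[-6.8, 0, 0], [0, 0, 0], -1]
    - [[-6.8, 0, 0], [0, 0, 0], -1]
    - [[-6.8, 0, 0], [0, 0, 0], -1]
    - [[-6.8, 0, 0], [0, 0, 0], -1]
    - [[-6.8, 0, 0], [0, 0, 0], -1]
    - [[-6.8, 0, 0], [0, 0, 0], -1]
    - [[-6.8, 0, 0], [0, 0, 0], -1]
    - [[-6.8, 0, 0], [0, 0, 0], -1]

```text
clock: 12.97
tool_pos: [0.5647, 0.1356, 0.1365]
tool_rot: [[0.117, 0.892, -0.436], [-0.457, -0.341, -0.822], [-0.882, 0.295, 0.368]]
ft_force: [0.9, -0.1, -0.1]
grip_width: 0.0856
```

```bash
python3 st.py
```

```text
12.97 loc [-0.1 21.5 76.6] j [-0.31  0.65 -0.37  1.75  0.76  1.12 -1.52] w 0.0856 Floc [ 0.3  0.9 -0.2] M [ 0.49  0.04 -0.01]
roterr [-37.4  -0.1  -0.7]
```

Call:
arm_command:
  moves:
    - [[-6.8, 0, 0], [0, 0, 0], -1]
    - [[-6.8, 0, 0], [0, 0, 0], -1]
    - [[-6.8, 0, 0], [0, 0, 0], -1]
    - [[-6.8, 0, 0], [0, 0, 0], -1]
    - [[-6.8, 0, 0], [0, 0, 0], -1]
    - [[-6.8, 0, 0], [0, 0, 0], -1]
    - [[-6.8, 0, 0], [0, 0, 0], -1]
    - [[-6.8, 0, 0], [0, 0, 0], -1]
    - [[-6.8, 0, 0], [0, 0, 0], -1]

```text
clock: 13.72
tool_pos: [0.5661, 0.1371, 0.141]
tool_rot: [[0.121, 0.778, 0.616], [-0.456, 0.595, -0.662], [-0.882, -0.201, 0.427]]
ft_force: [0.0, -1.1, 1.1]
grip_width: 0.0853
```

```bash
python3 st.py
```

```text
13.72 loc [ 0.9 23.2 81.1] j [-0.18  0.69 -0.56  1.74  0.87  1.21 -0.46] w 0.0853 Floc [ 1.5 -0.3  0.5] M [0.46 0.1  0.03]
roterr [27.   0.4 -0.9]
```

Call:
arm_command:
  moves:
    - [[-6.6, 0, 0], [0.5, 0, 0], -1]
    - [[-6.6, 0, 0], [0.5, 0, 0], -1]
    - [[-6.6, 0, 0], [0.5, 0, 0], -1]
    - [[-6.6, 0, 0], [0.5, 0, 0], -1]
    - [[-6.6, 0, 0], [0.5, 0, 0], -1]
    - [[-6.6, 0, 0], [0.5, 0, 0], -1]
    - [[-6.6, 0, 0], [0.5, 0, 0], -1]
    - [[-6.6, 0, 0], [0.5, 0, 0], -1]

```text
clock: 14.38
tool_pos: [0.5681, 0.1359, 0.1414]
tool_rot: [[0.124, -0.067, 0.99], [-0.457, 0.882, 0.117], [-0.881, -0.466, 0.079]]
ft_force: [0.4, -0.2, 0.5]
grip_width: 0.0852
```

```bash
python3 st.py
python3 - <<'E'
from h import *
p=np.load("p.npy")
plan(W(p,(0.3,20.3,65))[0],tool(p,1,-78.6),4,-1)
E
```

```text
14.38 loc [ 2.5 24.8 80.7] j [-0.08  0.73 -0.71  1.73  0.95  1.28  0.46] w 0.0852 Floc [0.5 0.3 0.3] M [0.45 0.08 0.09]
roterr [82.5  1.  -0.8]
total mm 16.519178535788473 deg 4.060461808472047
[[[0.98,0.28,0.01],[3.9,0.4,-1.3],-1],[[0.98,0.28,0.01],[3.9,0.4,-1.3],-1],[[0.98,0.28,0.01],[3.9,0.4,-1.2],-1],[[0.98,0.28,0.01],[3.9,0.3,-1.2],-1]]
```

Call:
arm_command:
  moves:
    - [[1, 0.3, 0], [4, 0.4, -1.3], -1]
    - [[1, 0.3, 0], [4, 0.4, -1.3], -1]
    - [[1, 0.3, 0], [4, 0.4, -1.2], -1]
    - [[1, 0.3, 0], [4, 0.4, -1.2], -1]
    - [[0, 0, 0], [0, 0, 0], -1]

```text
clock: 14.8
tool_pos: [0.565, 0.1287, 0.1254]
tool_rot: [[0.101, 0.017, 0.995], [-0.459, 0.888, 0.031], [-0.883, -0.459, 0.098]]
ft_force: [-0.5, -0.3, -0.9]
grip_width: 0.0856
```

```bash
python3 st.py
python3 - <<'E'
from h import *
p=np.load("p.npy")
plan(W(p,(0.3,20.3,66))[0],tool(p,1,-78.6),1,-1)
E
```

```text
14.8 loc [ 0.7 20.2 63.6] j [-0.08  0.75 -0.69  1.74  0.95  1.26  0.37] w 0.0856 Floc [-0.3 -0.6 -0.9] M [0.47 0.09 0.  ]
roterr [77.6 -0.1  0.2]
total mm 2.3895938306482667 deg 0.9830903321200385
[[[-0.96,-0.19,0.06],[-2.4,0.4,-0.0],-1]]
```

Call:
arm_command:
  moves:
    - [[-1, -0.2, 0], [-2.5, 0.4, 0], 0]
    - [[0, 0, 0], [0, 0, 0], 1]
    - [[0, 0, 0], [0, 0, 0], 1]
    - [[0, 0, 0], [0, 0, 0], 1]
    - [[0, 0, 0], [0, 0, 0], 1]
    - [[0, 0, 0], [0, 0, 0], 1]
    - [[0, 0, 0], [0, 0, 0], 1]
    - [[0, 0, 0], [0, 0, 0], 1]
  squeeze: 80

```text
clock: 15.47
tool_pos: [0.5647, 0.1303, 0.1283]
tool_rot: [[0.105, 0.001, 0.994], [-0.46, 0.887, 0.047], [-0.882, -0.462, 0.094]]
ft_force: [-0.7, -0.2, 0.2]
grip_width: 0.0116
```

```bash
python3 st.py
```

```text
15.47 loc [ 0.6 20.3 67. ] j [-0.08  0.75 -0.69  1.74  0.95  1.27  0.39] w 0.0116 Floc [ 0.1 -0.7  0.2] M [ 0.47  0.16 -0.03]
roterr [78.6  0.1  0.1]
```

Call:
arm_command:
  moves:
    - [[6.8, 0, 0], [0.4, 0, 0], 1]
    - [[6.8, 0, 0], [0.4, 0, 0], 1]
    - [[6.8, 0, 0], [0.4, 0, 0], 1]
    - [[6.8, 0, 0], [0.4, 0, 0], 1]
    - [[6.8, 0, 0], [0.4, 0, 0], 1]
    - [[6.8, 0, 0], [0.4, 0, 0], 1]

```text
clock: 15.97
tool_pos: [0.565, 0.1302, 0.1267]
tool_rot: [[0.106, 0.671, 0.734], [-0.458, 0.688, -0.563], [-0.883, -0.276, 0.38]]
ft_force: [0.5, 0.5, 2.2]
grip_width: 0.0119
```

```bash
python3 st.py
```

```text
15.97 loc [-0.1 20.6 65.4] j [-0.16  0.72 -0.58  1.74  0.89  1.21 -0.32] w 0.0119 Floc [0.7 0.6 2.1] M [0.3  0.33 0.02]
roterr [36.2  0.1 -0.1]
```

Call:
arm_command:
  moves:
    - [[6.8, 0, 0], [0.5, 0, 0], 1]
    - [[6.8, 0, 0], [0.5, 0, 0], 1]
    - [[6.8, 0, 0], [0.5, 0, 0], 1]
    - [[6.8, 0, 0], [0.5, 0, 0], 1]
    - [[6.8, 0, 0], [0.5, 0, 0], 1]
    - [[6.8, 0, 0], [0.5, 0, 0], 1]

```text
clock: 16.47
tool_pos: [0.5658, 0.1298, 0.1249]
tool_rot: [[0.108, 0.991, 0.082], [-0.457, 0.122, -0.881], [-0.883, 0.057, 0.466]]
ft_force: [0.3, 0.0, 1.7]
grip_width: 0.0118
```

```bash
python3 st.py
```

```text
16.47 loc [-0.4 21.2 63.6] j [-0.24  0.69 -0.45  1.75  0.82  1.15 -1.02] w 0.0118 Floc [0.8 0.3 1.5] M [0.41 0.44 0.01]
roterr [-6.6  0.  -0.2]
```

Call:
arm_command:
  moves:
    - [[0, 0, 0], [0, 0, 0], 0]
    - [[0, 0, 0], [0, 0, 0], 0]
    - [[0, 0, 0], [0, 0, 0], 0]
    - [[0, 0, 0], [0, 0, 0], 0]
    - [[0, 0, 0], [-15, 0, 0], 0]
    - [[0, 0, 0], [-25, 0, 0], 0]
    - [[0, 0, 0], [-30, 0, 0], 0]
    - [[0, 0, 0], [-30, 0, 0], 0]
    - [[0, 0, 0], [-10, -30, 15], 0]
    - [[0, 0, 0], [-10, -30, 15], 0]

```text
clock: 17.3
tool_pos: [0.4957, 0.1554, 0.2466]
tool_rot: [[0.104, 0.99, 0.097], [-0.454, 0.134, -0.881], [-0.885, 0.047, 0.464]]
ft_force: [-0.6, 0.2, 0.6]
grip_width: 0.0428
```

Call:
arm_command:
  moves:
    - [[0, 0, 0], [0, -20, 35], 0]
    - [[0, 0, 0], [0, -20, 35], 0]
    - [[0, 0, 0], [0, -15, 35], 0]
    - [[0, 0, 0], [0, 0, 35], 0]
    - [[0, 0, 0], [0, 0, 35], 0]
    - [[0, 0, 0], [0, 0, 0], 0]

```text
clock: 17.8
tool_pos: [0.4518, -0.0058, 0.3361]
tool_rot: [[0.116, 0.987, 0.115], [-0.451, 0.155, -0.879], [-0.885, 0.05, 0.463]]
ft_force: [-0.1, -0.3, 0.2]
grip_width: 0.043
```

```bash
python3 st.py; python3 look.py n; python3 ov.py n 85 >/dev/null; python3 kn.py n 84 -0.2 0 0.13 0.3
```

```text
17.8 loc [ 193.2 -120.   199.9] j [ 0.03  0.13 -0.51  1.97  0.57  1.24 -0.57] w 0.043 Floc [ 0.3 -0.2  0.1] M [0.45 0.06 0.06]
roterr [-4.7 -0.3 -0.7]
```

View pics/ov_n.png

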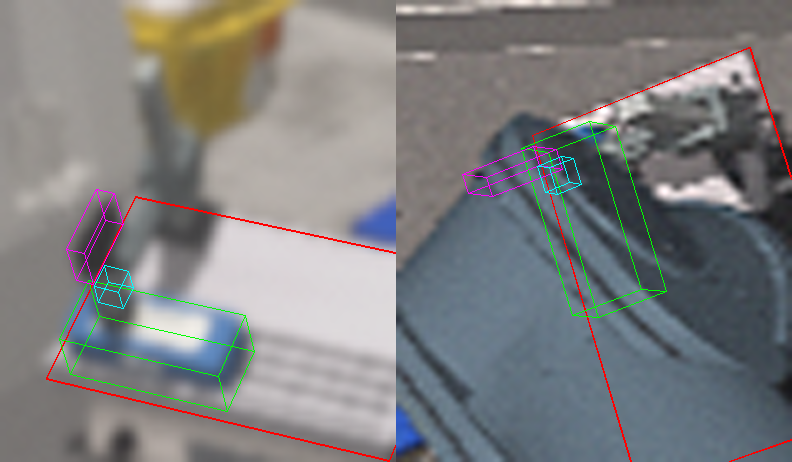

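View pics/scene_n.png

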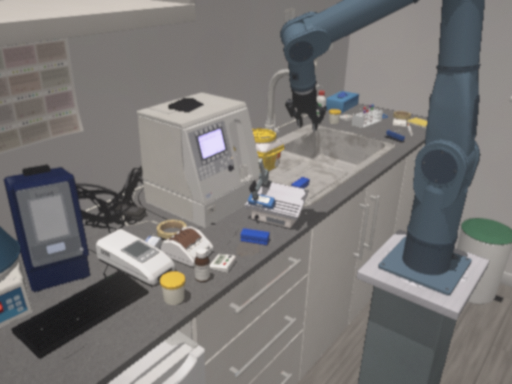

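View pics/kn_n.png

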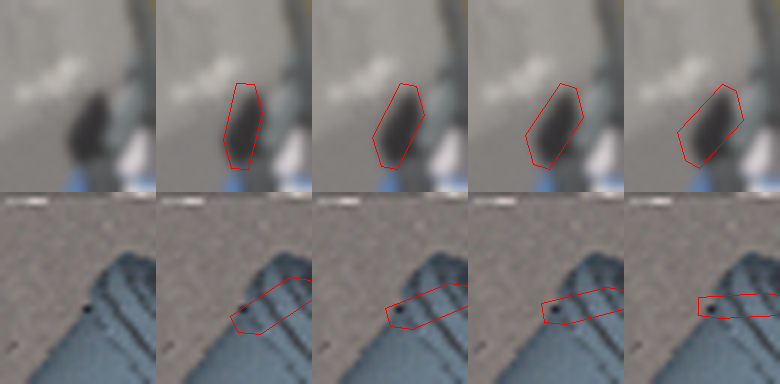

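Run:
```python
from h import *
p=np.load("p.npy")
o=(240,160);out=[]
for tag,ks in(("f",[(118,-.3)]),("n",[(82,.13),(75,.13)])):
    im=cv2.imread(f"pics/scene_{tag}.png")[o[1]:o[1]+50,o[0]:o[0]+38]; im=cv2.resize(im,None,fx=10,fy=10,interpolation=cv2.INTER_CUBIC)
    for (k,th),c in zip(ks,((0,0,255),(0,255,255))):
        c_,s_=np.cos(th),np.sin(th)
        q=[(1.5+a*c_+b*s_,20-a*s_+b*c_,k+z) for a in(-20,20) for b in(-5,5) for z in(-13,13)]
        h=cv2.convexHull(((proj("scene",W(p,q))-o+.5)*10).astype(np.int32)); cv2.polylines(im,[h],True,c,1)
        th0=th if tag=="f" else th+np.pi
        kk=k-40+3*th0   # arm top
        q=[(1.5+a,20+b,z) for a in(-7,60) for b in(-7,7) for z in(kk-14,kk)]
        h=cv2.convexHull(((proj("scene",W(p,q))-o+.5)*10).astype(np.int32)); cv2.polylines(im,[h],True,c,1)
    out.append(im)
cv2.imwrite("pics/cmp.png",np.hstack(out))
```

```text
(no output)
```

View pics/cmp.png

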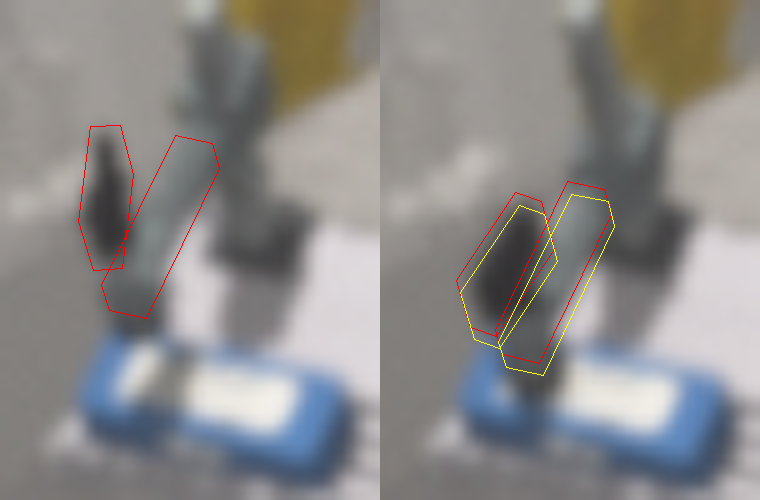

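Run:
```python
from rig import *
for t in ("slide_box_mid","stain_bottle","sample_cup","timer"):
    print(t,[(round(r["score"],2),r["bbox"]) for r in trace("scene",t)][:3])
print(get_state()["clock"]); print(close_job())
```

```text
slide_box_mid [(0.95, [254.7, 236.1, 27.3, 14.7]), (0.65, [301.7, 184.8, 19.4, 9.9])]
stain_bottle [(0.6, [200.7, 264.9, 18.8, 34.3])]
sample_cup [(0.85, [172.8, 288.9, 26.3, 33.8])]
timer [(0.78, [222.4, 263.2, 28.1, 18.0])]
18.1
the job is handed in; nothing more can be done
None
```

I pushed the slide box along the ledge until its end met the end stop. I then slid the clamp's arm down about 34 mm until the pad rested on the lid, and screwed the knob clockwise about 205° in two grips. I let go, backed the arm off and handed the job in at 18.1 s.

What the last checks showed:
- **Box at the stop:** the push stalled at about 7 N, where the stop was expected. In the scene picture the box lies where my fitted model of the mixer puts it when it is against ledge and stop.
- **Clamp tightness:** I could not measure this directly. From the turn count, the pad should press with roughly 18 to 20 N.
- **Knob height:** a first overlay put the knob about 7 mm higher than expected. A closer comparison using the clamp's arm fitted the expected height, so I took the clamp as tight.
- **Other things on the bench:** the bottle, cup and timer were found within about 2 pixels of where they started.
- **Failed or missing checks:**
  - The last detector run did not find the slide box itself, only the blue look-alikes, so its place rests on the picture overlay.
  - The top camera's view was blocked by the forearm at the end.

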